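Load a slide holder under the reader's spring clip

ROBOT

A 6-joint arm with a two-finger parallel gripper is mounted at the origin on the work surface. World frame = base frame: x ahead of the robot, y to its left, z up, the work surface at z = 0. Lengths are in m, angles in degrees, forces in N, time in s.
With the tool pointing down it reaches from about 0.4 to 0.825 m from the base axis. Payload 7 kg.
Tool frame: the origin (TCP) lies between the finger pads; the fingertips stand 19 mm ahead of it and the grasp point (between the pads) is the TCP (r.tip_extent is the distance from the TCP to the fingertips, in m); z points along the fingers, y is the direction in which the jaws open and shut (so a half turn about z gives the same grasp; the last joint's range is limited). The gripper opens to 88 mm and grips with 3 to 60 N. Pads are 19 mm wide; open, the fingers measure 130 mm over their backs; the gripper's body (78 mm by 193 mm) begins 47 mm behind the grasp point.
Start: joints at [-50.185, 20.546, 0.682, 0, -70.136, -16.507], TCP at [0.267, -0.62, 0.225] pointing down, gripper open.
Joint ranges: [-176.03, 176.03], [-82.01, 121.73], [-58.28, 71.71], [-173.87, 95.51], [-174.79, -0.11], [-173.66, 173.66]. Speed limits (degrees/s): [136.94, 136.94, 172.46, 180, 180, 180].

INTERFACE

Orientations are given as [roll, pitch, yaw] about the fixed x, y, z axes, in that order (R = Rz(yaw) Ry(pitch) Rx(roll)).
In Python, from plant import r, capture, workorder, spotter gives the robot as it stands.
- The arm moves only by the tool step_arm, never from a script. Its argument "motion" is a list of rows, each a list of 5 numbers: the finger opening in m, from 0 to 0.0876, then the shift along the tool's x, y, z in m, then the turn about the tool's z in rad. In form: [[grip, dx, dy, dz, roll], ...]. A call has 1 to 5 rows; each row is the pose to reach, as a shift and turn from the pose commanded when the call began, along the tool's axes at that moment; what a row does not reach only later rows make up. A row lasts 1/8 s, in which the tool goes at most 62.5 mm and 10.7 degrees, less where a joint would pass 70% of its speed; a pose out of reach is approached as far as the arm can. A call with a gripper value outside its range is refused whole. The fingers move at their own pace and stop on an object; "newtons" is the grip in N (left out, the last holds). Time passes only in rows, so rows that repeat a pose let the fingers close. It gives the time, the measured TCP pose, the force and the opening at its end, in the units of the state.
- r.get_state(): the state, without advancing time (a new reading comes with each control period).
- capture(name): name is "side" or "top"; returns a dict with "image" (400x640x3 uint8, red, green, blue), "z_map" (400x640 float32, m along the optical axis (not along the pixel's ray), 0 where there is no reading), "fx", "fy", "cx", "cy" (pixels), "D" ([k1, k2, p1, p2, k3] as OpenCV has them; the pictures are not rectified), "pose" (4x4, takes a point from camera to world coordinates). Camera axes: x right, y down, z forward; pixel columns grow to the right and rows downward; lengths in m; the calibration is good to about 2 mm. A picture is of the moment at which its call begins.
- workorder.close_job(): hands the job in, once; it reports no verdict.
Trained networks look in the newest picture that a camera, given by its name, has taken for a name from the list of things; names that differ only in an ending like _2 or _b are one class to them, and where a whole thing is asked for, a point or a joint stands for the part that bears it (a point fixed in the world has none). Each returns a list of dicts, best first, with "p" (0 to 1); they miss things now and then, are a little off and sometimes report something else, mostly with a low value. They report only what shows in the picture. A call takes as long as a camera call. They do not tell look-alikes from the thing itself.
- spotter.regions_of(camera, label): "mask" (400x640 bool, what is visible of it).
- spotter.tip_of(camera, label): "location" ([x, y, z] in m, in world coordinates, good to about 4 mm: a listed point, or the origin of a listed thing).
The state is a dict: "time_s": time; "joints": joint angles; "qd": joint speeds; "joint_torque": joint torques, N m; "tcp_pos": TCP position; "eef_rot": TCP orientation; "contact_force": force on the tool from outside, world axes, zero at the start; "moment": the same for the moment, N m; "gripper_width": finger opening in m.
Only numpy, scipy, OpenCV 4.12 (cv2) and the standard library are available. Lean on these libraries where they do the work, as an engineer would, in place of code of your own. Each camera call takes 0.05 s, during which the arm holds its last target.

TASK

With one fingertip press the yellow tail of the stage's spring clip all the way down and keep it down, and with the other fingertip push the blue slide holder along its channel, beneath the clip's jaw, until it stands fully home against the end stop, still holding the tail down when it gets there. Then let the clip spring back onto the holder and move clear. Only push: do not grasp or lift the holder, and leave the other things on the bench where they are.

Things in the scene. Friction and masses are not known exactly. Their poses are not given: they have to be found in the camera images.
- stage: fixed slide stage of a particle reader: grey slab, x -110 to +80, y -40 to +85, 24 mm tall, then a white box, x +85 to +195, 42 mm tall. Origin on the bench (z 0) under the channel's centre line; x = push direction, y = towards the clip's tail. Channel: floor z 24, y -21 to +21, open at its near end, between rails 6 mm wide, x -75 to +75, top z 28
- stop (a point): middle of the end stop's face at the far end of the channel: stage x +75, y 0, z 30; the stop's top is at z 35
- clip (a joint): spring clip, a rocker hinged along the stage's x at y +34, z 28; rad: 0 = released (jaw down, tail up), 0.33 = tail pressed to its limit. The spring takes about 3 N at the middle of the tail to start and 6 N at the limit, and closes by itself when let go. With its jaw resting on the holder it reads about 0.2
- clip_pad (a point): middle of the yellow top face of the clip's tail, a plate at stage x -100 to +30, y +36 to +72 beside the channel. Released it slopes up to z 42 at its outer edge; fully pressed its top is level at z 30, that is 6 mm over the channel floor, so a level pair of fingertips then clears the rails and meets the holder's rear face half-way up
- clip_jaw (a point): middle of the clip's jaw, a 6 mm round steel bar over the channel, stage x +37 to +55, y +5 to +8, on a steel arm up to z 49. Released it hangs 6 mm over the channel floor and blocks the 12 mm holder; fully pressed it lifts to 15.5 mm and the holder passes below
- holder_center (a point): centre of the blue slide holder, a flat plastic block 60 (along stage x) x 40 x 12 mm, about 60 g, glass window on top, lying in the channel, centre at z 30. It starts at stage x -30 to -8, its front edge short of the jaw; home = front edge on the end stop, centre at stage x +45
- spare_center (a point): centre of a spare orange slide holder of the same size, flat on the bench beside the stage (bystander)
- vial: small amber vial, 22 mm diameter, 48 mm tall, origin at its foot (bystander)
- jar: glass jar with green cap, 48 mm diameter, 55 mm tall, origin at its foot (bystander)
- beaker: glass cup, 60 mm diameter, 75 mm tall, origin at its foot (bystander)
- tipbox: blue open box with dividers, 120 x 85 x 50 mm, origin under its centre (bystander)
- marker: white and red marker pen lying flat, 126 mm long along its x, 13 mm thick, origin under the white part (bystander)
- weight: steel block weight 30 x 30 x 40 mm, origin under its centre (bystander)
Mind the look-alikes: they are no part of the job. What is shaped like the part that bears holder_center but green, pink or turquoise is not meant.

How it is judged:
By the outcome, as a careful person would: the job done as asked, in the order asked, and still so for the second after the job is handed in, with the robot touching nothing.
It also fails if it takes over 42 s, if anything falls off the work surface, if the arm or the gripper's body presses on something with over 40 N, if the wrist force passes 120 N, or if a joint passes its speed limit or range.

## Working session

There is one attempt and no reset: what is moved stays moved. The work goes in short steps, Python scripts to look and compute and a tool call to move; the robot and the scene stay as the last step left them, time stands still between calls to the robot, and variables do not carry over. Pictures are saved under pics/ and viewed, and the job is handed in when it is done.

Besides the shell and the picture viewer there is one more tool, called after ">>>" as name(argument=value, ...), one argument or row to a line, values as JSON. step_arm: Moves the arm, as the interface text tells. Its arguments: {"type":"object","properties":{"motion":{"type":"array","items":{"type":"array","items":{"type":"number"}}},"newtons":{"type":"number"}},"required":["motion"]}

```bash
ls; mkdir -p pics; python3 - <<'E'
from plant import r, capture, workorder, spotter
import cv2,numpy as np,pickle
print(r.get_state())
for n in ("side","top"):
    c=capture(n); cv2.imwrite(f"pics/{n}0.png",c["image"][:,:,::-1]); pickle.dump(c,open(n+"0.pkl","wb"))
    print(n,c["fx"],c["cx"],c["cy"],c["D"],np.round(c["pose"],3).tolist())
    for l in ("stage","stop","clip_pad","clip_jaw","holder_center","clip"):
        try: print(l,[(np.round(d["location"],4).tolist(),round(d["p"],2)) for d in spotter.tip_of(n,l)])
        except Exception as e: print(l,e)
print(r.get_state()["time_s"])
E
```

```text
pics
{'time_s': 0.0, 'joints': array([-5.01849060e+01,  2.05924201e+01,  6.33140959e-01, -2.07315706e-02,
       -7.01358131e+01, -1.65067037e+01]), 'qd': array([ 0.04350591, -0.15233912, -0.02200381, -0.03891443,  0.0524949 ,
        0.05262812]), 'joint_torque': array([ 1.42088484e-03, -5.82714593e+01,  2.93060911e+01,  6.99731067e+00,
        6.72025941e-03, -2.31981066e-04]), 'tcp_pos': array([ 0.26686031, -0.61946361,  0.22360485]), 'eef_rot': array([ 1.79903289e+02, -8.33541243e-03, -1.56698663e+02]), 'contact_force': array([-1.22918558, -0.75781629, -0.167602  ]), 'moment': array([0.01128304, 0.00316336, 0.02002222]), 'gripper_width': 0.08752729833179392}
side 396.92115550196456 312.81186019423313 198.16728947791484 [0.02988252 0.         0.         0.         0.        ] [[-0.999, -0.008, 0.036, 0.492], [-0.034, 0.589, -0.808, 0.658], [-0.015, -0.808, -0.589, 0.549], [0.0, 0.0, 0.0, 1.0]]
stage [([0.5598, 0.0507, -0.0038], 0.68)]
stop [([0.6339, 0.0397, 0.0308], 0.95)]
clip_pad [([0.5372, 0.116, 0.0381], 0.59)]
clip_jaw [([0.6056, 0.0508, 0.0328], 0.87)]
holder_center [([0.43
[... 260 characters left out ...]
08827350027852 [-0.05828162  0.          0.          0.          0.        ] [[0.022, -0.997, 0.079, 0.485], [-1.0, -0.022, 0.002, 0.013], [-0.001, -0.079, -0.997, 0.877], [0.0, 0.0, 0.0, 1.0]]
stage [([0.5596, 0.0564, 0.0035], 0.63)]
stop [([0.6349, 0.0364, 0.0291], 0.97), ([0.5319, 0.0673, 0.0333], 0.39)]
clip_pad [([0.541, 0.114, 0.0362], 0.96)]
clip_jaw [([0.6075, 0.0503, 0.0344], 0.69)]
holder_center [([0.5329, 0.0651, 0.0331], 0.94), ([0.4314, -0.163, 0.0089], 0.9), ([0.4029, 0.2179, 0.0069], 0.74), ([0.3731, 0.0533, 0.007], 0.62), ([0.5588, 0.0561, 0.0033], 0.27)]
clip it knows: beaker, clip_jaw, clip_pad, holder_center, jar, marker, spare_center, stage, stop, tipbox, vial, weight
0.6
```

View pics/top0.png

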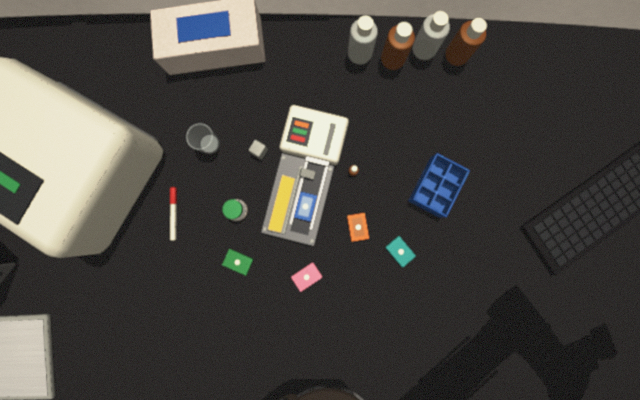

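View pics/side0.png

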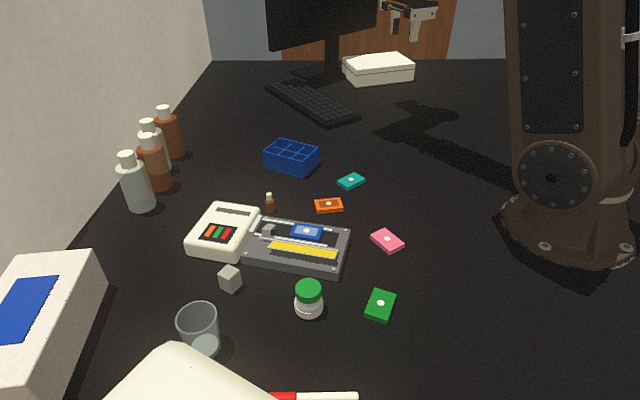

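```bash
cat > h.py <<'E'
import numpy as np,cv2,pickle
def K(c): return np.array([[c["fx"],0,c["cx"]],[0,c["fy"],c["cy"]],[0,0,1]])
def unproj_plane(c,uv,z):
    p=cv2.undistortPoints(np.asarray(uv,float).reshape(-1,1,2),K(c),np.asarray(c["D"],float)).reshape(-1,2)
    d=np.c_[p,np.ones(len(p))]@c["pose"][:3,:3].T; o=c["pose"][:3,3]
    return o+d*((z-o[2])/d[:,2])[:,None]
def proj(c,P):
    T=np.linalg.inv(c["pose"]); rv=cv2.Rodrigues(T[:3,:3])[0]
    return cv2.projectPoints(np.asarray(P,float).reshape(-1,1,3),rv,T[:3,3],K(c),np.asarray(c["D"],float))[0].reshape(-1,2)
def S2W(P,pose):
    x,y,a=pose;P=np.asarray(P,float);co,s=np.cos(a),np.sin(a)
    return np.c_[x+co*P[:,0]-s*P[:,1],y+s*P[:,0]+co*P[:,1],P[:,2]]
E
cat > overlay.py <<'E'
import sys
from h import *
pose=[float(v) for v in sys.argv[1:3]]+[np.radians(float(sys.argv[3]))];hx=float(sys.argv[4]);tag=sys.argv[5]
B=lambda x0,x1,y0,y1,z:[(x0,y0,z),(x1,y0,z),(x1,y1,z),(x0,y1,z)]
for n,crop in (("top",(230,370,95,255)),("side",(170,370,190,285))):
    c=pickle.load(open(n+"0.pkl","rb"));s=4 if n=="side" else 3.7
    u0,u1,v0,v1=crop;im=cv2.resize(c["image"][v0:v1,u0:u1,::-1],None,fx=s,fy=s,interpolation=cv2.INTER_CUBIC)
    cv2.imwrite(f"pics/{n}_raw{tag}.png",im)
    for poly,col in ((B(-.11,.08,-.04,.085,.024),(0,255,0)),(B(.085,.195,-.04,.085,.042),(0,0,255)),(B(-.075,.075,-.027,.027,.028),(255,0,255)),(B(hx-.03,hx+.03,-.02,.02,.036),(255,255,0))):
        p=(proj(c,S2W(np.array(poly),pose))-[u0,v0]+.5)*s
        cv2.polylines(im,[p.round().astype(int)],True,col,1)
    cv2.imwrite(f"pics/{n}_ov{tag}.png",im);print(im.shape)
E
python3 - <<'E'
from h import *
for n in("top","side"):
    c=pickle.load(open(n+"0.pkl","rb"));h=cv2.cvtColor(c["image"],cv2.COLOR_RGB2HSV)
    crop=np.zeros((400,640),bool)
    if n=="top":crop[150:245,255:330]=1
    else:crop[215:275,240:350]=1
    for nm,lo,hi,z in(("yellow",(20,120,80),(35,255,255),.036),("blue",(105,120,60),(125,255,255),.036)):
        m=(cv2.inRange(h,lo,hi)>0)&crop
        vu=np.argwhere(m)[:,::-1]
        W=unproj_plane(c,vu,z)[:,:2];r=cv2.minAreaRect((W*1000).astype(np.float32));print(n,nm,len(vu),r,W.mean(0))
    R=c["z_map"];print(R[207,300:312] if n=="top" else '')
E
python3 overlay.py 0.5597 0.0535 -12 -0.028 a
```

```text
top yellow 716 ((537.683349609375, 117.70262145996094), (29.605833053588867, 127.10871124267578), 77.12503051757812) [0.53758915 0.11774409]
top blue 170 ((532.4500732421875, 63.131107330322266), (35.77672576904297, 59.984283447265625), 77.40715026855469) [0.5310012 0.062492 ]
[0.84110796 0.84087306 0.84481084 0.8407563  0.84186643 0.83970356
 0.83967096 0.84171957 0.84120286 0.8425509  0.84221196 0.840685  ]
side yellow 490 ((538.8342895507812, 115.01278686523438), (19.48257827758789, 127.99853515625), 77.19915008544922) [0.53760122 0.11542124]
side blue 278 ((533.445556640625, 66.2205810546875), (45.7020378112793, 61.708412170410156), 77.19036865234375) [0.53315774 0.07035173]

(592, 518, 3)
(380, 800, 3)
```

```bash
python3 overlay.py 0.561 0.056 -12.8 -0.030 b
```

```text
(592, 518, 3)
(380, 800, 3)
```

View pics/top_ovb.png

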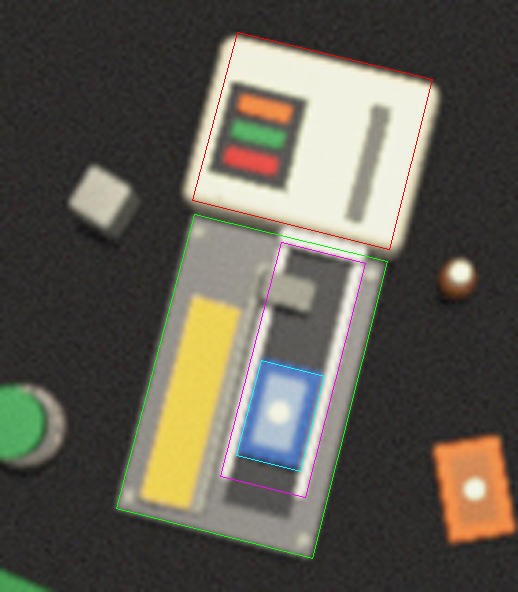

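View pics/side_ovb.png

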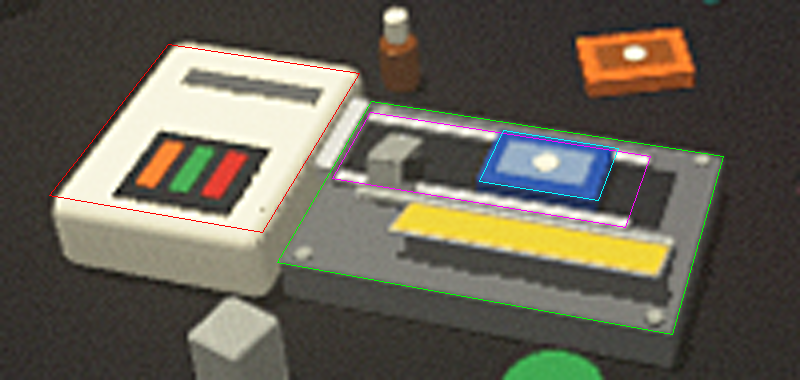

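>>> step_arm(
  motion=[
    [0.036,-0.035,0.042,0,0],
    [0.036,-0.075,0.088,0,0],
    [0.036,-0.115,0.135,0,0],
    [0.036,-0.155,0.182,0,0],
    [0.036,-0.195,0.229,0,0],
  ],
  newtons=30,
)

```text
time_s: 1.23
tcp_pos: [0.3559, -0.3307, 0.2249]
eef_rot: [-180.0, 0.0, -156.7]
contact_force: [1.4, 0.3, 0.8]
gripper_width: 0.0432
```

>>> step_arm(
  motion=[
    [0.036,-0.04,0.047,0,0],
    [0.036,-0.08,0.094,0,0],
    [0.036,-0.12,0.141,0,0],
    [0.036,-0.16,0.188,0,0],
    [0.036,-0.2,0.235,0,0],
  ],
)

```text
time_s: 1.85
tcp_pos: [0.4466, -0.0354, 0.2252]
eef_rot: [-180.0, 0.1, -156.7]
contact_force: [1.0, -0.4, -0.4]
gripper_width: 0.0354
```

>>> step_arm(
  motion=[
    [0.036,-0.04,0.047,0,0.15],
    [0.036,-0.08,0.094,0,0.3],
    [0.036,-0.093,0.109,0,0.45],
    [0.036,-0.093,0.109,0,0.6],
    [0.036,-0.093,0.109,0,0.63],
  ],
)

```text
time_s: 2.48
tcp_pos: [0.4885, 0.0997, 0.2245]
eef_rot: [-180.0, -0.0, 167.2]
contact_force: [0.7, 0.7, -0.0]
gripper_width: 0.0361
```

```bash
cat > st.py <<'E'
from plant import r
import numpy as np
np.set_printoptions(suppress=True,precision=4)
s=r.get_state();p=s["tcp_pos"];a=np.radians(-12.8);d=p[:2]-[.561,.055]
print("t",s["time_s"],"tcp",p,"rot",s["eef_rot"],"F",s["contact_force"],"w",s["gripper_width"])
print("stage x,y mm",1000*(np.cos(a)*d[0]+np.sin(a)*d[1]),1000*(-np.sin(a)*d[0]+np.cos(a)*d[1]),"tip z",1000*(p[2]-r.tip_extent))
E
python3 st.py
```

```text
t 2.475 tcp [0.4885 0.0997 0.2245] rot [-179.9959   -0.0041  167.2225] F [ 0.6597  0.744  -0.0146] w 0.03613500509850849
stage x,y mm -80.65858917368529 27.55523503300099 tip z 205.53913337627858
```

>>> step_arm(
  motion=[
    [0.036,0,0,0.05,0],
    [0.036,0,0,0.1,0],
    [0.036,0,0,0.135,0],
    [0.036,0,0,0.145,0],
    [0.036,0,0,0.145,0],
  ],
)

```text
time_s: 3.1
tcp_pos: [0.4888, 0.0993, 0.0799]
eef_rot: [-180.0, 0.0, 167.3]
contact_force: [0.4, -0.2, -0.2]
gripper_width: 0.0361
```

```bash
cat > look.py <<'E'
import sys
from plant import capture
from h import *
tag=sys.argv[1]
for n,crop in (("top",(230,370,95,255)),("side",(170,370,150,285))):
    c=capture(n);u0,u1,v0,v1=crop;s=4 if n=="side" else 3.7
    cv2.imwrite(f"pics/{n}_{tag}.png",cv2.resize(c["image"][v0:v1,u0:u1,::-1],None,fx=s,fy=s,interpolation=cv2.INTER_CUBIC))
E
python3 st.py; python3 look.py c
```

```text
t 3.1 tcp [0.4888 0.0993 0.0799] rot [-179.9796    0.0038  167.2683] F [ 0.379  -0.2481 -0.2368] w 0.03609755865780253
stage x,y mm -80.20121614476713 27.17373912766817 tip z 60.94775307681735
```

View pics/side_c.png

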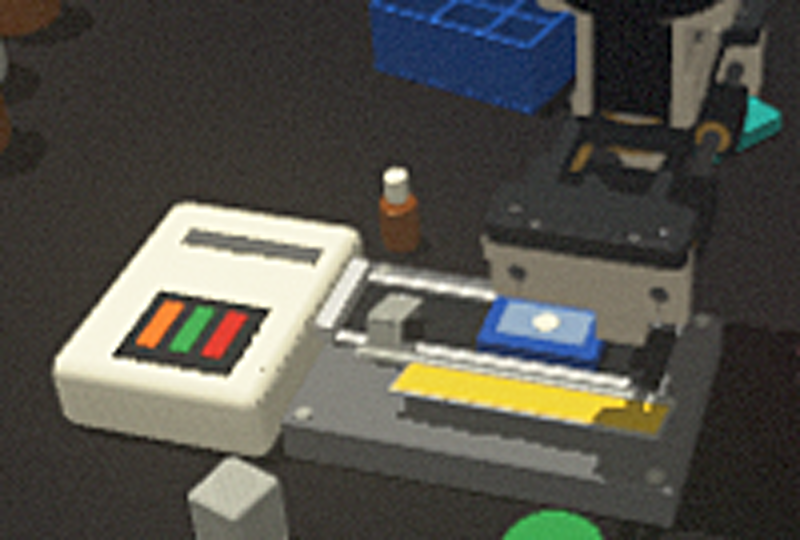

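View pics/top_c.png

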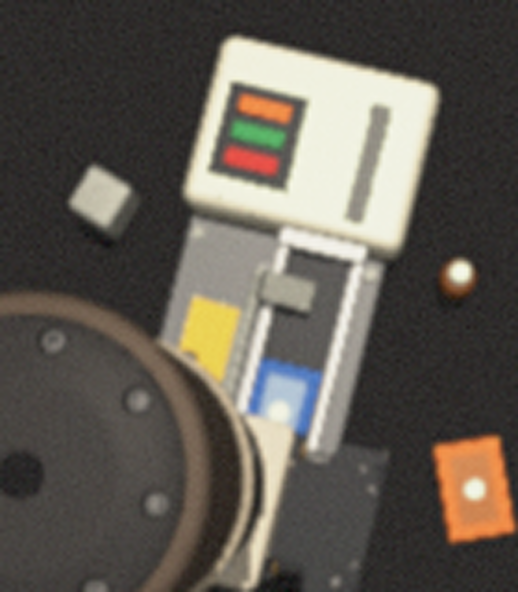

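```bash
python3 - <<'E'
from h import *
c=pickle.load(open("side0.pkl","rb"))
P=np.array([(-.08,.056,.061),(-.08,-.001,.061),(-.08,.027,.127),(-.08,.027+.096,.127),(-.08,.027-.096,.127),(-.041,.027,.127)])
print((proj(c,S2W(P,(.561,.055,np.radians(-12.8))))-[170,150]+.5)*4)
E
```

```text
[[621.65222321 376.65683432]
 [649.07485171 297.91812728]
 [637.22960995 222.22186155]
 [582.89216962 365.0371572 ]
 [681.09555452 107.00775611]
 [551.98268478 209.83976522]]
```

```bash
python3 - <<'E'
from plant import capture
from h import *
c=capture("side");pickle.dump(c,open("side1.pkl","wb"))
u0,u1,v0,v1=280,360,170,270
im=cv2.resize(c["image"][v0:v1,u0:u1,::-1],None,fx=6,fy=6,interpolation=cv2.INTER_CUBIC)
cv2.imwrite("pics/fing.png",cv2.convertScaleAbs(im,alpha=1.8,beta=20))
Z=c["z_map"]; np.set_printoptions(suppress=True,precision=0,linewidth=250)
a=np.radians(-12.8)
for v in range(218,256,3):
    row=[]
    for u in range(300,350,4):
        p=cv2.undistortPoints(np.array([[[u,v]]],float),K(c),np.array(c["D"])).ravel()
        w=c["pose"]@np.r_[p*Z[v,u],Z[v,u],1]; d=w[:2]-[.561,.055]
        row.append("%4d,%4d,%3d"%(1e3*(np.cos(a)*d[0]+np.sin(a)*d[1]),1e3*(-np.sin(a)*d[0]+np.cos(a)*d[1]),1e3*w[2]))
    print(v,"|".join(row))
E
```

```text
218  -53, 115,161| -60, 116,164| -67, 116,165| -73, 117,167| -81, 121,172| -87, 121,173| -94, 123,175|-100, 122,176|-106, 121,177|-112, 122,178|-118, 123,180| -86, -98,  0| -94,-101,  0
221  -54, 116,156| -60, 115,157| -67, 118,160| -73, 115,160| -79, 116,161| -86, 115,162| -92, 115,163| -98, 115,164|-105, 117,167|-112, 122,172|-118, 122,174| -88, -89,  0| -97, -90,  0
224  -53, 115,149| -60, 115,151| -66, 115,152| -73, 116,154| -80, 116,156| -86, 116,157| -92, 115,157| -98, 116,159|-104, 115,160|-110, 114,160|-117, 116,163| -90, -77,  1| -98, -81,  0
227  -14,  -6, 35| -21,  -8, 35| -29,  -9, 36| -37, -10, 37| -79, 115,149| -86, 117,152| -92, 116,152| -98, 115,152|-105, 115,154|-111, 118,157|-117, 115,156| -92, -68,  0|-100, -71,  0
230  -16,   2, 35| -24,   1, 36| -32,  -1, 36| -39,  -3, 35| -47,  -5, 35| -72,  61, 96| -79,  62, 98| -86,  62, 99| -75, -26, 23|-111, 116,150|-117, 115,150| -99, -30, 25|-106, -34, 23
233  -18,  10, 34| -26,   9, 35| -34,   6, 35| -42,   6, 36| -49,   3, 35| -72,  62, 90| -79,  62, 91| -86,  60, 91| -77, -16, 24| -85, -19, 23| -92, -20, 24|-100, -23, 2
[... 617 characters left out ...]
31| -49,  32, 30| -55,  27, 27| -63,  28, 29| -70,  25, 27| -77,  17, 22| -84,  16, 22| -92,  14, 23| -99,  12, 22|-107,  11, 23|-110, -17, -1
248  -30,  51, 35| -38,  50, 36| -44,  45, 33| -52,  45, 34| -59,  42, 33| -66,  38, 31| -73,  36, 31| -80,  32, 29| -86,  23, 22| -94,  23, 24|-101,  20, 23|-108,  18, 22|-112,  -7,  0
251  -34,  63, 39| -41,  60, 37| -48,  59, 38| -55,  56, 37| -62,  52, 35| -69,  49, 34| -76,  49, 35| -83,  46, 34| -90,  43, 33| -97,  39, 31|-103,  28, 22|-110,  25, 21|-114,   0, -1
254  -31,  55, 24| -44,  70, 41| -51,  68, 40| -58,  68, 41| -65,  64, 40| -72,  62, 39| -79,  59, 38| -86,  56, 37| -92,  52, 34| -99,  51, 35|-104,  37, 23|-110,  25, 13|-115,   9,  0
```

View pics/fing.png

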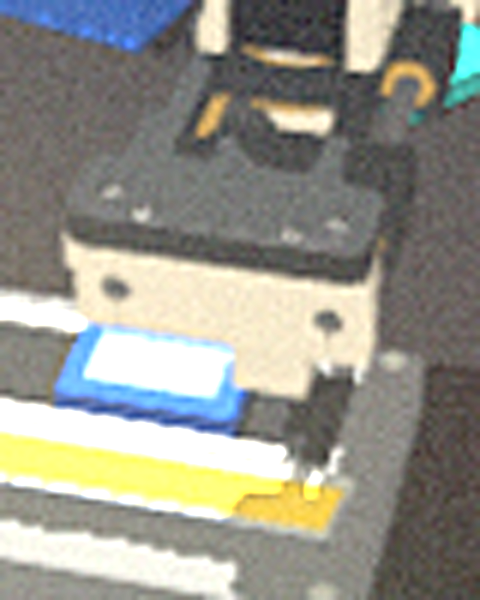

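>>> step_arm(
  motion=[
    [0.036,0,0,0.006,0],
    [0.036,0,0,0.012,0],
    [0.036,0,0,0.014,0],
    [0.036,0,0,0.014,0],
  ],
)

```text
time_s: 3.75
tcp_pos: [0.4883, 0.0993, 0.0653]
eef_rot: [-180.0, -0.0, 167.2]
contact_force: [1.0, -0.6, -0.2]
gripper_width: 0.0359
```

```bash
cat > look2.py <<'E'
import sys
from plant import capture
from h import *
c=capture("side");pickle.dump(c,open("side1.pkl","wb"))
u0,u1,v0,v1=250,360,180,280
im=cv2.resize(c["image"][v0:v1,u0:u1,::-1],None,fx=6,fy=6,interpolation=cv2.INTER_CUBIC)
cv2.imwrite("pics/fing_%s.png"%sys.argv[1],cv2.convertScaleAbs(im,alpha=1.8,beta=20))
Z=c["z_map"];a=np.radians(-12.8)
v,u=np.mgrid[200:275,260:350]; uv=np.c_[u.ravel(),v.ravel()].astype(float)
p=cv2.undistortPoints(uv[:,None],K(c),np.array(c["D"])).reshape(-1,2);z=Z[v,u].ravel()
w=np.c_[p*z[:,None],z]@c["pose"][:3,:3].T+c["pose"][:3,3];d=w[:,:2]-[.561,.055]
s=1e3*np.c_[np.cos(a)*d[:,0]+np.sin(a)*d[:,1],-np.sin(a)*d[:,0]+np.cos(a)*d[:,1],w[:,2]]
m=(s[:,1]>48)&(s[:,1]<72)&(s[:,2]>46)&(s[:,0]<30)
print("finger A pts",m.sum());
if m.sum(): print(np.percentile(s[m],[1,5,50,95,99],axis=0).round(1))
m=(s[:,1]>100)&(s[:,2]>60)
if m.sum(): print("body",np.percentile(s[m],[1,5,50],axis=0).round(1))
E
python3 st.py; python3 look2.py d
```

```text
t 3.75 tcp [0.4883 0.0993 0.0653] rot [-179.972    -0.0248  167.2189] F [ 1.0394 -0.5933 -0.1603] w 0.03591608698068906
stage x,y mm -80.67177211840662 27.14504905861336 tip z 46.28947639317325
finger A pts 319
[[-119.5   49.9   70.7]
 [-119.    51.7   73.1]
 [ -86.2   61.3  156.4]
 [ -60.3   69.6  158.1]
 [ -43.7   71.5  167.6]]
body [[-201.1  100.8  134.1]
 [-118.9  103.9  136.7]
 [ -83.5  116.5  168.7]]
```

View pics/fing_d.png

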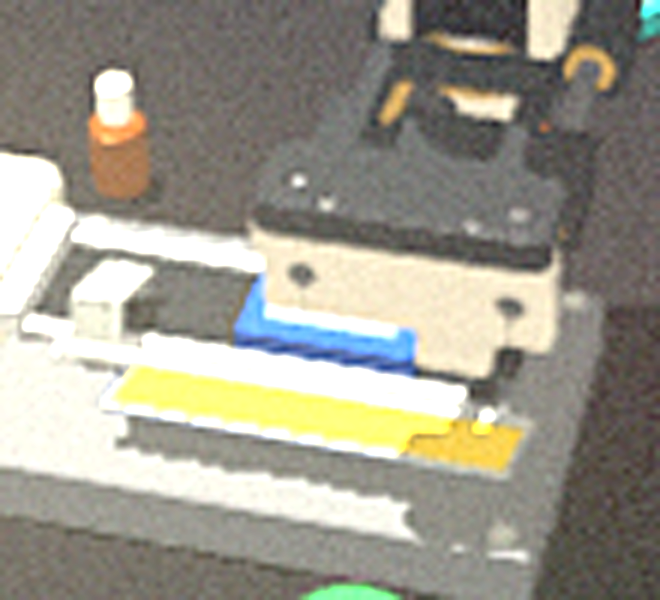

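>>> step_arm(
  motion=[
    [0.036,0,0,0.002,0],
    [0.036,0,0,0.004,0],
    [0.036,0,0,0.006,0],
    [0.036,0,0,0.007,0],
    [0.036,0,0,0.007,0],
  ],
)

```text
time_s: 4.42
tcp_pos: [0.4885, 0.0994, 0.0585]
eef_rot: [-180.0, -0.0, 167.2]
contact_force: [-0.7, 0.3, 0.6]
gripper_width: 0.0363
```

```bash
python3 st.py; python3 look2.py e
```

```text
t 4.425 tcp [0.4885 0.0994 0.0585] rot [-179.9904   -0.0095  167.2129] F [-0.6762  0.2525  0.6188] w 0.03628738194564142
stage x,y mm -80.58091969121209 27.212319623956226 tip z 39.45657763513136
finger A pts 369
[[-119.3   49.5   64.1]
 [-118.5   51.7   67. ]
 [ -84.2   61.2  149.8]
 [ -46.9   69.7  163.2]
 [ -43.4   71.3  169.1]]
body [[-201.1  100.9  127.3]
 [-118.9  103.6  129.8]
 [ -83.4  116.6  162.1]]
```

View pics/fing_e.png

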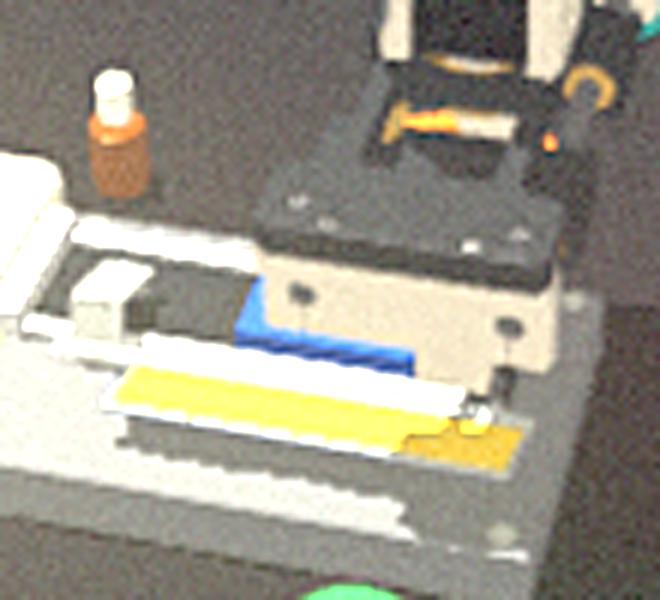

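>>> step_arm(
  motion=[
    [0.036,0,0,0.002,0],
    [0.036,0,0,0.004,0],
    [0.036,0,0,0.006,0],
    [0.036,0,0,0.008,0],
    [0.036,0,0,0.008,0],
  ],
)

```text
time_s: 5.1
tcp_pos: [0.4884, 0.0994, 0.0503]
eef_rot: [-180.0, -0.0, 167.2]
contact_force: [-0.2, 0.1, -0.2]
gripper_width: 0.0363
```

```bash
python3 st.py; python3 look2.py f;python3 look.py f
```

```text
t 5.1 tcp [0.4884 0.0994 0.0503] rot [-179.9852   -0.0153  167.2111] F [-0.2067  0.0663 -0.164 ] w 0.03627110943001789
stage x,y mm -80.6185385038881 27.17955179757699 tip z 31.343111510520785
finger A pts 469
[[-119.3   49.    55.8]
 [-118.2   49.9   60.2]
 [ -84.    60.5  142. ]
 [ -47.8   69.7  160.7]
 [ -43.7   71.3  161.9]]
body [[-201.1  100.8  119. ]
 [-118.9  103.1  121.6]
 [ -83.   116.5  154.3]]
```

View pics/fing_f.png

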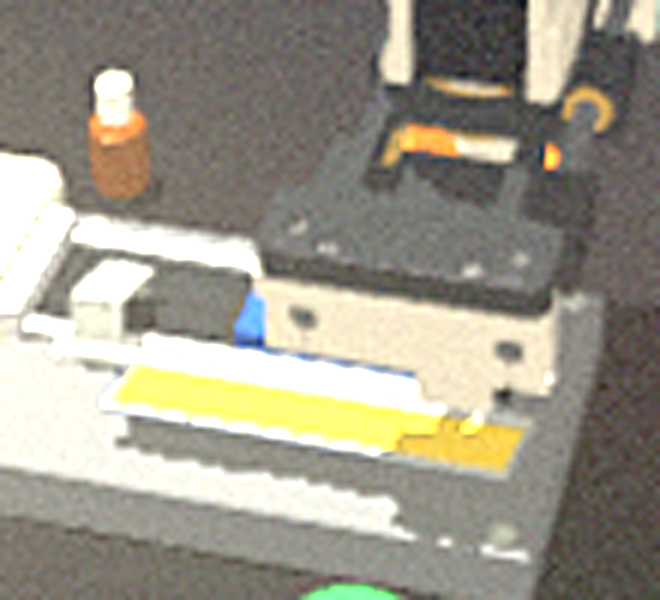

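>>> step_arm(
  motion=[
    [0.036,0,0,0.003,0],
    [0.036,0,0,0.006,0],
    [0.036,0,0,0.009,0],
    [0.036,0,0,0.011,0],
    [0.036,0,0,0.011,0],
  ],
)

```text
time_s: 5.88
tcp_pos: [0.4884, 0.0993, 0.0393]
eef_rot: [-180.0, -0.0, 167.2]
contact_force: [-0.5, 0.1, -0.0]
gripper_width: 0.0361
```

```bash
python3 st.py; python3 look2.py g
```

```text
t 5.875 tcp [0.4884 0.0993 0.0393] rot [-179.9797   -0.0209  167.2125] F [-0.5493  0.1398 -0.0463] w 0.03608642487077433
stage x,y mm -80.6607007730092 27.14410401650058 tip z 20.323061981642002
finger A pts 557
[[-119.3   48.3   47.4]
 [-117.9   49.4   51.5]
 [ -82.1   58.4  131.4]
 [ -54.2   69.8  150.1]
 [ -43.6   71.4  150.8]]
body [[-201.1  100.8  108.1]
 [-118.9  102.9  110.5]
 [ -83.   116.5  143.9]]
```

View pics/fing_g.png

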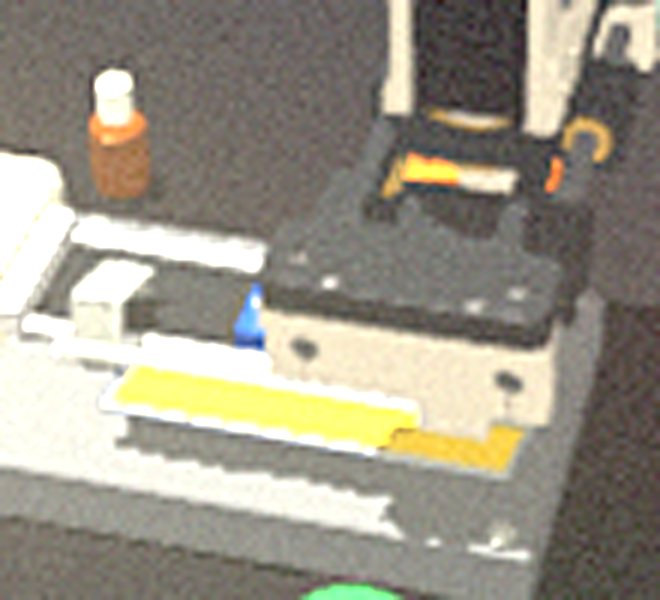

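>>> step_arm(
  motion=[
    [0.036,0,0,0.002,0],
    [0.036,0,0,0.004,0],
    [0.036,0,0,0.006,0],
    [0.036,0,0,0.006,0],
  ],
)

```text
time_s: 6.42
tcp_pos: [0.4888, 0.0997, 0.0337]
eef_rot: [180.0, 0.0, 167.2]
contact_force: [-0.6, 1.7, 4.0]
gripper_width: 0.036
```

```bash
python3 st.py
```

```text
t 6.425 tcp [0.4888 0.0997 0.0337] rot [179.9684   0.0303 167.2227] F [-0.6197  1.6611  3.9973] w 0.0360071372345738
stage x,y mm -80.27608924835323 27.642703122020635 tip z 14.720475128004912
```

>>> step_arm(
  motion=[
    [0.036,0,0,0.002,0],
    [0.036,0,0,0.004,0],
    [0.036,0,0,0.004,0],
  ],
)

```text
time_s: 6.8
tcp_pos: [0.4892, 0.1001, 0.0298]
eef_rot: [179.9, 0.1, 167.2]
contact_force: [-1.4, 2.8, 5.3]
gripper_width: 0.0362
```

>>> step_arm(
  motion=[
    [0.036,0,0,0.001,0],
    [0.036,0,0,0.002,0],
    [0.036,0,0,0.002,0],
  ],
)

```text
time_s: 7.18
tcp_pos: [0.4893, 0.1003, 0.0281]
eef_rot: [179.9, 0.1, 167.2]
contact_force: [-2.2, 4.2, 8.4]
gripper_width: 0.0361
```

```bash
python3 st.py; python3 look2.py h; python3 look.py h
```

```text
t 7.175 tcp [0.4893 0.1003 0.0281] rot [179.9076   0.0764 167.2406] F [-2.248   4.2226  8.4435] w 0.036064180180270626
stage x,y mm -79.98637723028698 28.324918446231784 tip z 9.095766498522648
finger A pts 505
[[-118.8   48.4  108.9]
 [-116.6   49.8  118.4]
 [ -80.5   57.6  120.8]
 [ -47.4   70.4  139.1]
 [ -43.3   71.6  139.7]]
body [[-201.1  100.7   96.7]
 [-118.8  103.5   99.7]
 [ -82.9  117.4  133.4]]
```

View pics/fing_h.png

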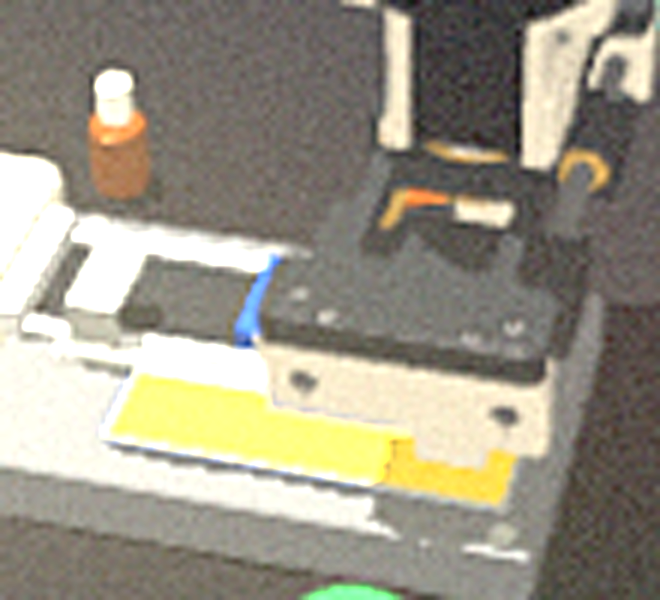

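>>> step_arm(
  motion=[
    [0.036,0,0,0.001,0],
    [0.036,0,0,0.001,0],
  ],
)

```text
time_s: 7.58
tcp_pos: [0.4894, 0.1004, 0.0277]
eef_rot: [179.9, 0.1, 167.3]
contact_force: [-4.5, 4.1, 15.1]
gripper_width: 0.0361
```

>>> step_arm(
  motion=[
    [0.036,0,0,0.001,0],
    [0.036,0,0,0.001,0],
  ],
)

```text
time_s: 7.82
tcp_pos: [0.4894, 0.1004, 0.0273]
eef_rot: [179.9, 0.1, 167.3]
contact_force: [-7.8, 4.3, 22.5]
gripper_width: 0.0361
```

```bash
python3 st.py
```

```text
t 7.825 tcp [0.4894 0.1004 0.0273] rot [179.8856   0.116  167.2763] F [-7.7944  4.3178 22.4899] w 0.03613251272301639
stage x,y mm -79.84202849589299 28.463327772806966 tip z 8.317004098407871
```

>>> step_arm(
  motion=[
    [0.036,-0.003,0,-0.0004,0],
    [0.036,-0.008,0,-0.0004,0],
    [0.036,-0.014,0,-0.0004,0],
    [0.036,-0.02,0,-0.0004,0],
    [0.036,-0.025,0,-0.0004,0],
  ],
)

```text
time_s: 8.45
tcp_pos: [0.5073, 0.0926, 0.0271]
eef_rot: [-179.7, -0.4, 167.2]
contact_force: [-31.9, 7.2, 45.0]
gripper_width: 0.0359
```

```bash
python3 st.py; python3 look2.py i; python3 look.py i
```

```text
t 8.45 tcp [0.5073 0.0926 0.0271] rot [-179.7487   -0.4476  167.2281] F [-31.8948   7.1722  44.9607] w 0.0358845841661949
stage x,y mm -60.673320591050654 24.81954108724161 tip z 8.071137283722853
finger A pts 476
[[-98.9  48.1 103.9]
 [-98.4  48.5 116.4]
 [-62.   57.3 119.2]
 [-32.8  69.5 137.9]
 [-22.8  71.4 138.5]]
body [[-201.1  100.6   95.4]
 [ -98.6  102.7   98. ]
 [ -63.2  114.6  130.8]]
```

View pics/side_i.png

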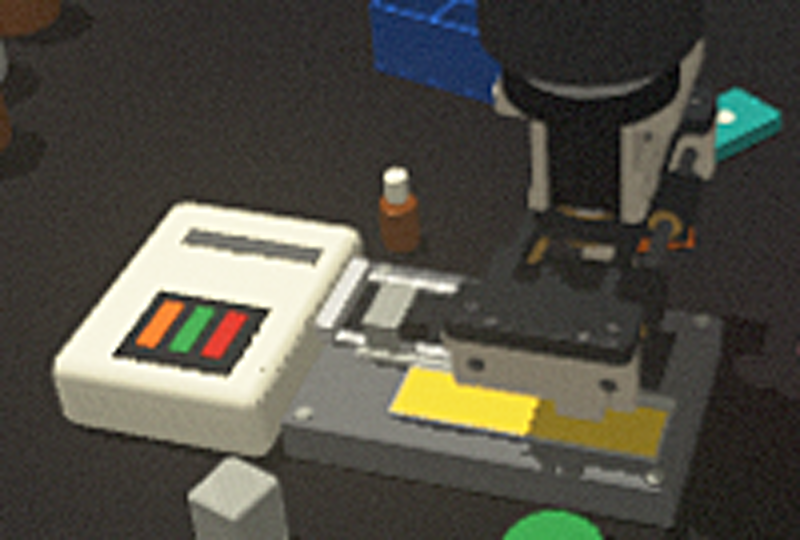

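View pics/top_i.png

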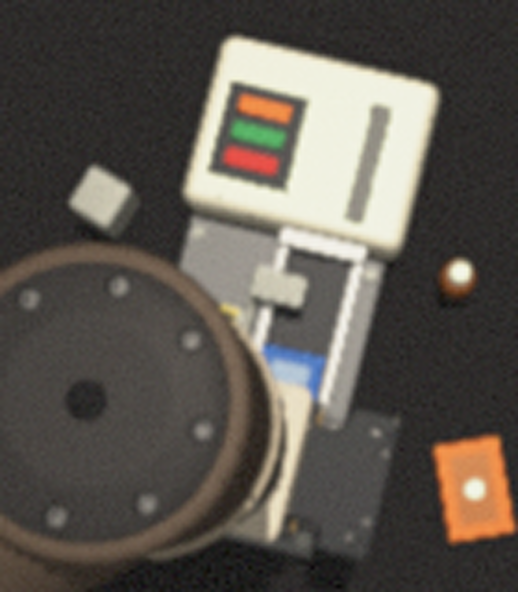

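>>> step_arm(
  motion=[
    [0.036,0,0,-0.0015,0],
    [0.036,0,0,-0.0025,0],
    [0.036,0,0,-0.0025,0],
  ],
)

```text
time_s: 8.98
tcp_pos: [0.5108, 0.0928, 0.0283]
eef_rot: [-179.9, -0.2, 167.2]
contact_force: [-6.1, 0.5, 9.5]
gripper_width: 0.0362
```

```bash
python3 st.py
```

```text
t 8.975 tcp [0.5108 0.0928 0.0283] rot [-179.864    -0.1681  167.1899] F [-6.1351  0.4715  9.4663] w 0.03624086786748132
stage x,y mm -57.32858399053929 25.703255018126843 tip z 9.262985588322382
```

>>> step_arm(
  motion=[
    [0.036,-0.002,0.001,0.0006,0],
    [0.036,-0.005,0.002,0.0005,0],
    [0.036,-0.009,0.002,0.0003,0],
    [0.036,-0.013,0.002,0.0002,0],
  ],
)

```text
time_s: 9.48
tcp_pos: [0.5227, 0.0915, 0.028]
eef_rot: [-179.8, -0.3, 167.2]
contact_force: [-11.8, 0.9, 14.4]
gripper_width: 0.0358
```

```bash
python3 st.py
```

```text
t 9.475 tcp [0.5227 0.0915 0.028 ] rot [-179.7977   -0.2851  167.1893] F [-11.8059   0.9186  14.3585] w 0.03583868170037239
stage x,y mm -45.479715705616094 27.098989529490517 tip z 9.048385833043914
```

>>> step_arm(
  motion=[
    [0.036,-0.004,0,0,0],
    [0.036,-0.008,0,0,0],
    [0.036,-0.012,0,0,0],
  ],
)

```text
time_s: 9.85
tcp_pos: [0.5342, 0.0889, 0.0281]
eef_rot: [-179.8, -0.3, 167.2]
contact_force: [-14.2, 1.4, 16.2]
gripper_width: 0.036
```

```bash
python3 st.py; python3 look.py j
```

```text
t 9.85 tcp [0.5342 0.0889 0.0281] rot [-179.7957   -0.3112  167.1864] F [-14.2021   1.3705  16.1749] w 0.036021187950654295
stage x,y mm -33.69018749399997 27.137468576292186 tip z 9.069715335898149
```

View pics/top_j.png

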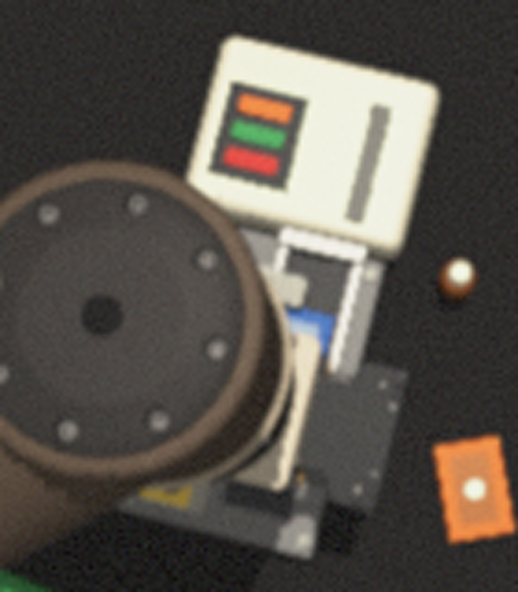

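View pics/side_j.png

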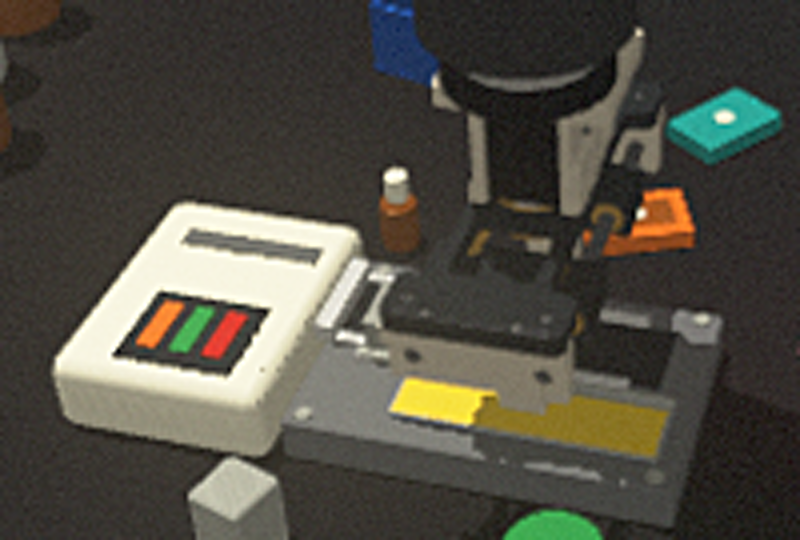

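>>> step_arm(
  motion=[
    [0.036,-0.004,0,0,0],
    [0.036,-0.008,0,0,0],
    [0.036,-0.012,0,0,0],
  ],
)

```text
time_s: 10.32
tcp_pos: [0.546, 0.0864, 0.0281]
eef_rot: [-179.8, -0.3, 167.2]
contact_force: [-13.6, 1.8, 15.7]
gripper_width: 0.0357
```

>>> step_arm(
  motion=[
    [0.036,-0.004,0,0,0],
    [0.036,-0.008,0,0,0],
    [0.036,-0.012,0,0,0],
  ],
)

```text
time_s: 10.7
tcp_pos: [0.5576, 0.0838, 0.0281]
eef_rot: [-179.8, -0.3, 167.2]
contact_force: [-13.0, 2.2, 16.6]
gripper_width: 0.0357
```

```bash
python3 st.py
```

```text
t 10.7 tcp [0.5576 0.0838 0.0281] rot [-179.8067   -0.3119  167.1932] F [-12.9875   2.2483  16.6015] w 0.03568330384584681
stage x,y mm -9.706759511407554 27.29585869765544 tip z 9.115468285463692
```

>>> step_arm(
  motion=[
    [0.036,-0.004,0,0,0],
    [0.036,-0.008,0,0,0],
    [0.036,-0.011,0,0,0],
  ],
)

```text
time_s: 11.08
tcp_pos: [0.5684, 0.0814, 0.0281]
eef_rot: [-179.8, -0.3, 167.2]
contact_force: [-13.8, 1.1, 16.4]
gripper_width: 0.0358
```

>>> step_arm(
  motion=[
    [0.036,-0.002,0,0,0],
    [0.036,-0.003,0,0,0],
  ],
)

```text
time_s: 11.32
tcp_pos: [0.5707, 0.0808, 0.0281]
eef_rot: [-179.8, -0.4, 167.2]
contact_force: [-17.3, 4.4, 19.9]
gripper_width: 0.0362
```

```bash
python3 st.py
```

```text
t 11.325 tcp [0.5707 0.0808 0.0281] rot [-179.8051   -0.3612  167.1725] F [-17.3306   4.4444  19.932 ] w 0.03620296352055579
stage x,y mm 3.7390491511936874 27.30861724832075 tip z 9.091373779126984
```

>>> step_arm(
  motion=[
    [0.036,-0.001,0,0,0],
    [0.036,-0.002,0,0,0],
  ],
)

```text
time_s: 11.58
tcp_pos: [0.5709, 0.0807, 0.028]
eef_rot: [-179.8, -0.5, 167.2]
contact_force: [-25.3, 9.3, 26.0]
gripper_width: 0.0363
```

```bash
python3 st.py;  python3 look.py k; python3 - <<'E'
from plant import spotter
for l in("holder_center","stop"):
  for n in("top","side"): print(n,l,[(d["location"],d["p"]) for d in spotter.tip_of(n,l)])
E
```

```text
t 11.575 tcp [0.5709 0.0807 0.028 ] rot [-179.7788   -0.5084  167.1531] F [-25.2757   9.2899  26.0332] w 0.0363037079517326
stage x,y mm 3.9555379123768915 27.24977656712233 tip z 9.011079662313966
top holder_center [([0.374, 0.0544, 0.0078], 0.69), ([0.43, -0.1628, 0.0071], 0.69), ([0.4005, 0.2202, 0.007], 0.67), ([0.605, 0.0488, 0.0329], 0.56)]
side holder_center [([0.4377, -0.1579, 0.0062], 0.81), ([0.4023, 0.2174, 0.0091], 0.67), ([0.3692, 0.0555, 0.0052], 0.6)]
top stop [([0.6356, 0.0352, 0.0277], 0.96)]
side stop [([0.6342, 0.0405, 0.0273], 0.77)]
```

View pics/top_k.png

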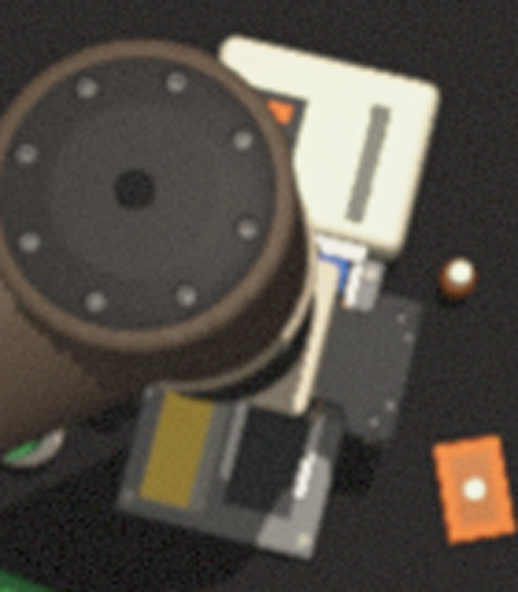

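View pics/side_k.png

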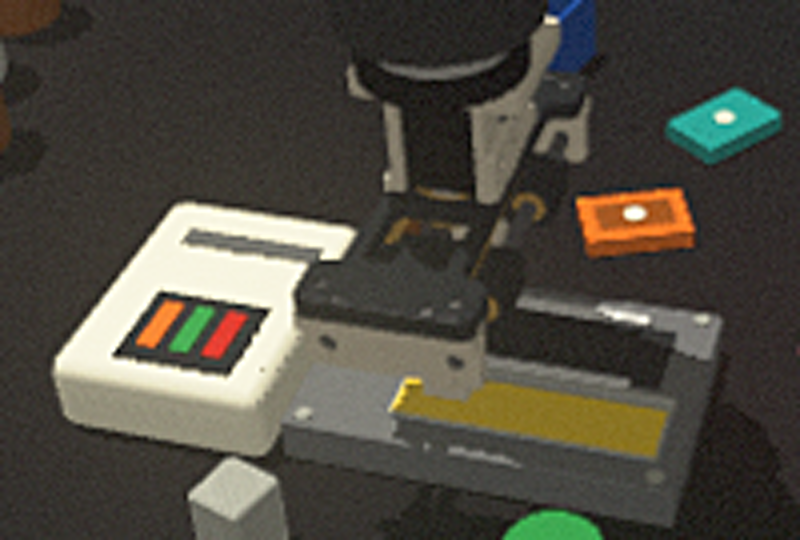

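>>> step_arm(
  motion=[
    [0.036,0.003,0,0,0],
    [0.036,0.006,0,0,0],
    [0.036,0.008,0,0,0],
    [0.036,0.008,0,0,0],
  ],
)

```text
time_s: 12.38
tcp_pos: [0.5696, 0.0828, 0.0288]
eef_rot: [-180.0, 0.1, 167.2]
contact_force: [1.0, -2.3, 5.1]
gripper_width: 0.036
```

```bash
python3 st.py
```

```text
t 12.375 tcp [0.5696 0.0828 0.0288] rot [-179.9956    0.0737  167.2212] F [ 1.0136 -2.2827  5.0645] w 0.036034260332895654
stage x,y mm 2.193456205042625 28.979370433694676 tip z 9.778632901751315
```

>>> step_arm(
  motion=[
    [0.036,0.002,0,-0.003,0],
    [0.036,0.002,0,-0.006,0],
    [0.036,0.002,0,-0.009,0],
    [0.036,0.002,0,-0.013,0],
    [0.036,0.002,0,-0.018,0],
  ],
)

```text
time_s: 13.0
tcp_pos: [0.5668, 0.0837, 0.0464]
eef_rot: [-180.0, -0.0, 167.2]
contact_force: [-0.8, -0.5, 0.1]
gripper_width: 0.0359
```

>>> step_arm(
  motion=[
    [0.036,0,0,-0.02,0],
    [0.036,0,0,-0.05,0],
    [0.036,0,0,-0.09,0],
    [0.036,0,0,-0.13,0],
    [0.036,0,0,-0.16,0],
  ],
)

```text
time_s: 13.62
tcp_pos: [0.5672, 0.0837, 0.2085]
eef_rot: [179.9, 0.1, 167.2]
contact_force: [0.5, 0.5, -0.4]
gripper_width: 0.0361
```

>>> step_arm(
  motion=[
    [0.036,0.05,0,0,0],
    [0.036,0.1,-0.02,0,0],
    [0.036,0.12,-0.07,0,0],
    [0.036,0.12,-0.13,0,0],
    [0.036,0.12,-0.19,0,0],
  ],
)

```text
time_s: 14.25
tcp_pos: [0.4071, -0.0761, 0.207]
eef_rot: [180.0, 0.1, 167.3]
contact_force: [1.4, -0.5, 1.2]
gripper_width: 0.0361
```

```bash
python3 st.py; python3 look.py l; python3 - <<'E'
from plant import spotter,capture
from h import *
for n in("top","side"):
  c=capture(n);pickle.dump(c,open(n+"0.pkl","wb"))
  for l in("holder_center","stop","clip_jaw","clip_pad","spare_center"): print(n,l,[(np.round(d["location"],4).tolist(),round(d["p"],2)) for d in spotter.tip_of(n,l)])
E
python3 overlay.py .561 .055 -12.8 .045 fin
```

```text
t 14.25 tcp [ 0.4071 -0.0761  0.207 ] rot [179.9505   0.0931 167.3307] F [ 1.3642 -0.495   1.1751] w 0.03610673184983567
stage x,y mm -121.04992294036731 -161.99163278892397 tip z 188.02983641872348
top holder_center [([0.3721, 0.0553, 0.0098], 0.83), ([0.6056, 0.051, 0.0333], 0.66)]
top stop [([0.6345, 0.0343, 0.0288], 0.55)]
top clip_jaw [([0.6043, 0.049, 0.0372], 0.89)]
top clip_pad [([0.5429, 0.1138, 0.0297], 0.58)]
top spare_center [([0.4889, -0.0577, 0.0047], 0.83)]
side holder_center [([0.4024, 0.2172, 0.0085], 0.84), ([0.3704, 0.0587, 0.0036], 0.83), ([0.4367, -0.158, 0.0057], 0.73), ([0.6046, 0.0424, 0.0292], 0.65)]
side stop [([0.6363, 0.0435, 0.0327], 0.71)]
side clip_jaw [([0.6049, 0.0545, 0.0394], 0.92)]
side clip_pad [([0.5371, 0.1181, 0.0323], 0.72)]
side spare_center [([0.4912, -0.0658, 0.0027], 0.82)]
(592, 518, 3)
(380, 800, 3)
```

View pics/top_ovfin.png

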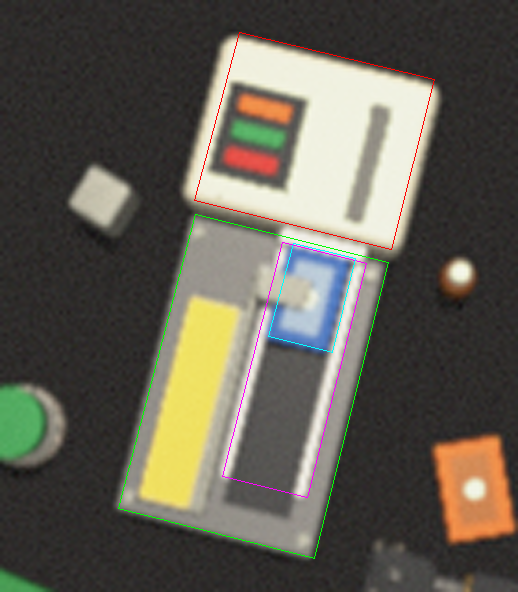

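View pics/side_l.png

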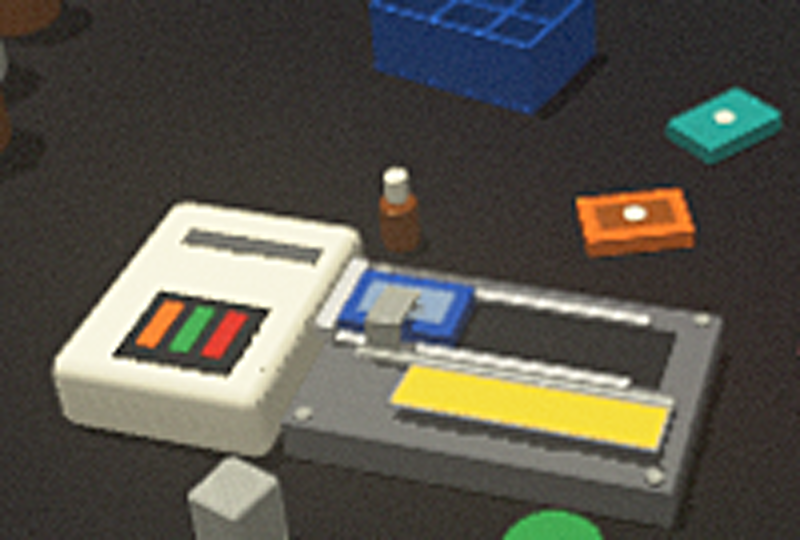

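```bash
python3 -c "
from plant import workorder
print(workorder.close_job())"
```

```text
the job is handed in; nothing more can be done
None
```

The holder is home against the end stop with the clip's jaw resting on top of it. I handed the job in at about 14.5 s, with the arm clear and touching nothing.

I pressed the tail to its limit, where the force rose sharply. With the other fingertip I pushed the holder about 75 mm under the jaw. At the end stop the last 2 mm commanded gave only 0.2 mm of motion, and the tail was still down. I then backed off slightly and lifted straight up.

- **Final pictures:** In both views the holder lies against the stop with no visible gap and the jaw sits on it. The spare holder, vial, jar and weight showed no visible change; I did not recheck the beaker, tip box and marker in the last pictures.
- **Tip height disagreement:** The fingertips stood about 22 mm higher than the reported TCP position and tip length imply. I took the pressing height from the pictures and the contact force instead.
- **Force peak:** Early in the push, friction on the tail raised the contact force to about 45 N vertical and 32 N along the push. This was on the fingertips, not the gripper body. I eased the press, and it then ran at about 16 N, rising to 26 N vertical at the stop.
- **Clip angle:** I had no joint reading for the clip, so that it rests on the holder is judged from the pictures only.

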